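# Tare the fallen sample bottle on the laboratory balance

### The job

The square white sample bottle with the blue cap has fallen over on the bench: stand it upright in the middle of the balance's round pan, setting it down rather than dropping it, and let go of it. Then tare the balance: press the wide blue key at the right of the display fully down and let it spring back up. Leave the red power key alone and do not shift the other things on the bench.

Things in the scene. Friction and masses are not known exactly. Their poses are not given: they have to be found in the camera images.
- bottle_center (a point): centre of the fallen square white bottle with the BLUE cap (50 x 50 mm, 120 mm high with cap, 0.08 to 0.17 kg, rigid), on its axis, 60 mm from its underside. z runs from underside to cap; x, y are square to its flat sides. Flat-sided for the lower 86 mm, then a shoulder and a round cap 38 mm across. Starts lying on a flat side (axis 25 mm above the bench), cap roughly to the robot's right (-y).
- bottle_cap (a point): middle of the top of that bottle's blue cap, 60 mm beyond its centre along its z axis
- balance: the balance, 310 mm deep, 210 mm wide, body 81 mm high, fixed to the bench; origin in the middle of its underside, x towards its back, z up. Round pan on top at the back; its front, turned to the robot's right (-y, somewhat towards the robot), is a panel sloping down at 35 degrees, with the display in the middle and a key either side
- pan_center (a point): middle of the top face of the balance's round flat steel pan (170 mm across, 96 mm above the bench, rigid); axes as the balance's
- tare_key (a joint): travel of the wide blue tare key: 0 up, 0.006 m fully down. Spring key: starts to move at 1.5 N, fully down at 5 N, springs back by itself
- tare_key_top (a point): middle of the top face of the wide blue tare key (38 mm wide, 26 mm along the slope), right of the display seen from the balance's front (so farther from the robot). z points out of the key, square to the panel (35 degrees from vertical, leaning out over the balance's front), y along its width; it is pressed along -z. It stands 9 mm out of the panel when up, 3 mm when down. The point moves with the key
- power_key (a joint): travel of the red round power key (22 mm across), left of the display (nearer the robot), 148 mm from the tare key: 0 up, 0.006 m down. Leave it alone
- spare_bottle: bystander: standing square white bottle of the same shape (50 x 50 x 120 mm) but with an ORANGE cap; not to be used; origin in the middle of its underside
- wash_bottle: bystander: standing round wash bottle, 72 mm across, 190 mm high with its red bent spout; origin in the middle of its underside
- jug: bystander: clear measuring jug, 92 mm across, 120 mm high, handle at its +y side; origin in the middle of its underside
- petri_dishes: bystander: stack of four clear petri dishes, 92 mm across, 60 mm high; origin in the middle of its underside
- spatula: bystander: steel weighing spatula, 187 mm long, 22 mm wide at its scoop end, lying flat (8 to 10 mm high); origin on the bench under its middle, x along it
- tip_box: bystander: blue box with clear lid for pipette tips, 85 x 122 mm, 64 mm high; origin in the middle of its underside
Things that resemble listed ones, but are neither listed nor needed, are in the scene too. Leave any brown or green look-alike of the part that bears bottle_center alone.

How it is judged:
By the outcome, as a careful person would: the job done as asked, in the order asked, and still so for the second after the job is handed in, with the robot touching nothing.
It also fails if it takes over 61 s, if anything falls off the work surface, if the arm or the gripper's body presses on something with over 40 N, if the wrist force passes 120 N, or if a joint passes its speed limit or range.

### The arm

A 7-joint arm with a two-finger parallel gripper is mounted at the origin on the work surface. World frame = base frame: x ahead of the robot, y to its left, z up, the work surface at z = 0. Lengths are in m, angles in rad, forces in N, time in s.
With the tool pointing down it reaches from about 0.425 to 0.925 m from the base axis. Payload 6.8 kg.
Tool frame: the origin (TCP) lies between the finger pads; the fingertips stand 17 mm ahead of it and the grasp point (between the pads) lies 2 mm behind it; z points along the fingers, y is the line along which they close (so a half turn about z gives the same grasp; the last joint's range is limited). The gripper opens to 88 mm and grips with 3 to 60 N. Pads are 20 mm wide; open, the fingers measure 115 mm over their backs; the gripper's body (75 mm by 178 mm) begins 61 mm behind the grasp point.
Start: joints at [-1.409, 0.477, 0.022, 1.555, -0.011, 1.109, -0.083], TCP at [0.18, 0.651, 0.24] pointing down, gripper open.
Joint ranges: [-2.96, 2.96], [-0.34, 2.1], [-1.41, 1.46], [0.24, 2.44], [-1.37, 4.51], [0.17, 1.92], [-2.96, 2.96]. Speed limits (rad/s): [2.39, 2.39, 3.14, 3.14, 3.14, 3.14, 3.14].

### API

Orientations are given as [roll, pitch, yaw] about the fixed x, y, z axes, in that order (R = Rz(yaw) Ry(pitch) Rx(roll)).
In Python, from bench import get_obs, capture, camera_info, close_job gives the robot as it stands. The module is installed in compiled form; this text tells all that it offers.
- The arm moves only by the tool apply_moves, never from a script. Its argument "targets" is a list of rows, each a list of 5 numbers: the shift along the world's x, y, z in mm, then the turn about the world's z in rad, then the finger opening in mm, from 0 to 87.8. A call has 1 to 20 rows; each row is the pose to reach, as a shift and turn from the pose commanded when the call began; what a row does not reach only later rows make up. A row lasts 1/12 s, in which the tool goes at most 41.7 mm and 7.16 degrees, less where a joint would pass 70% of its speed; a pose out of reach is approached as far as the arm can. A call with a gripper value outside its range is refused whole. The fingers move at their own pace and stop on an object; the grip force is fixed at half the most. Time passes only in rows, so rows that repeat a pose let the fingers close. It gives the time, the measured TCP pose, the force, the opening and the grip force at its end, in the units of the state.
- get_obs(): the state, without advancing time (a new reading comes with each control period).
- capture(name): name is "side" or "top"; returns the picture (480x640x3 uint8, blue, green, red); there is no depth.
- camera_info(name): a dict with "fx", "fy", "cx", "cy" (pixels), "k1" (the pictures are not rectified: a ray, as slopes to the right and down, at radius r is drawn at 1 + k1 r^2 times it, then the intrinsics apply), "position" and "orientation" of the camera in the world. Camera axes: x right, y down, z forward; pixel columns grow to the right and rows downward; lengths in m; the calibration is good to about 2 mm. A picture is of the moment at which its call begins. camera_info takes no time and is no camera call.
- close_job(): hands the job in; it is judged then, once.
The state is a dict: "time": time; "joints": joint angles; "qd": joint speeds; "joint_torque": joint torques, N m; "position": TCP position; "tool_rot": TCP orientation; "ft_force": force on the tool from outside, world axes, zero at the start; "moment": the same for the moment, N m; "width": finger opening in m; "grasp_force": force on a finger pad.
Only numpy, scipy, OpenCV 4.12 (cv2) and the standard library are available. Lean on these libraries where they do the work, as an engineer would, in place of code of your own. Each camera call takes 0.05 s, during which the arm holds its last target. There are 200 camera calls.

## Working session

There is one attempt and no reset: what is moved stays moved. The work goes in short steps, Python scripts to look and compute and a tool call to move; the robot and the scene stay as the last step left them, time stands still between calls to the robot, and variables do not carry over. Pictures are saved under pics/ and viewed, at most 10 in all, crops included, and the job is handed in when it is done.

Besides the shell and the picture viewer there is one more tool, called after "Emit:" as name(argument=value, ...) on one line, values as JSON. apply_moves: Moves the arm, as the interface text tells. Its arguments: {"type":"object","properties":{"targets":{"type":"array"}},"required":["targets"]}

```bash
mkdir -p pics
cat > h.py <<'E'
import numpy as np, cv2
from scipy.spatial.transform import Rotation as Ro
from bench import get_obs, capture, camera_info, close_job
def cam(n):
    c=camera_info(n); o=np.array(c["orientation"],float)
    R=o if o.shape==(3,3) else (Ro.from_euler('xyz',o).as_matrix() if o.size==3 else Ro.from_quat(o).as_matrix())
    return c,R,np.array(c["position"])
def ray(n,u,v):
    c,R,p=cam(n); K=np.array([[c["fx"],0,c["cx"]],[0,c["fy"],c["cy"]],[0,0,1]])
    d=cv2.undistortPoints(np.array([[[u,v]]],float),K,np.array([c["k1"],0,0,0.]))[0,0]
    return p,R@np.array([d[0],d[1],1])
def onz(n,u,v,z):
    p,d=ray(n,u,v); return p+d*(z-p[2])/d[2]
def proj(n,X):
    c,R,p=cam(n); q=R.T@(np.array(X)-p); a=q[:2]/q[2]; a=a*(1+c["k1"]*(a@a))
    return np.array([c["fx"]*a[0]+c["cx"],c["fy"]*a[1]+c["cy"]])
def tri(a,b):
    (p,d),(q,e)=ray(*a),ray(*b); s=np.linalg.lstsq(np.c_[d,-e],q-p,rcond=None)[0]
    A,B=p+d*s[0],q+e*s[1]; return (A+B)/2,np.linalg.norm(A-B)
E
python3 - <<'E'
from h import *
for n in("side","top"):
    print(camera_info(n)); cv2.imwrite(f"pics/{n}0.png",capture(n))
print(get_obs())
E
```

```text
{'fx': 461.3490673188456, 'fy': 461.3490673188456, 'cx': 321.65754402886404, 'cy': 248.73054815559613, 'k1': -0.11409810272602765, 'position': array([0.40423237, 0.80982436, 0.81893431]), 'orientation': array([-2.3150858 , -0.00527296, -2.94067747])}
{'fx': 440.9209711035874, 'fy': 440.9209711035874, 'cx': 322.626224785375, 'cy': 240.24145755520394, 'k1': -0.050915099418130084, 'position': array([0.38513909, 0.04084598, 1.39878455]), 'orientation': array([-3.01345383e+00, -1.99266200e-03, -1.54766576e+00])}
{'time': 0.1, 'joints': array([-1.40911202,  0.47771985,  0.02237511,  1.55631605, -0.01151944,
        1.10927819, -0.08307439]), 'qd': array([-0.00077551, -0.0015574 ,  0.00053975, -0.00333481, -0.00041149,
       -0.00039056, -0.00047156]), 'joint_torque': array([ 4.52672146e-03, -5.84083450e+01,  1.54018544e+00, -2.73312771e+01,
       -5.41781110e-02,  1.31635624e-02,  4.12654640e-05]), 'position': array([0.179793  , 0.65010119, 0.23879334]), 'tool_rot': array([-3.14000370e+00,  1.12626854e-04,  2.87181694e+00]), 'ft_force': array([ 0.22243256, -0.09466318, -0.50708464]), 'moment': array([-0.01840515,  0.01169252,  0.04912813]), 'grasp_force': 0.0, 'width': 0.08754213301420578}
```

View pics/side0.png

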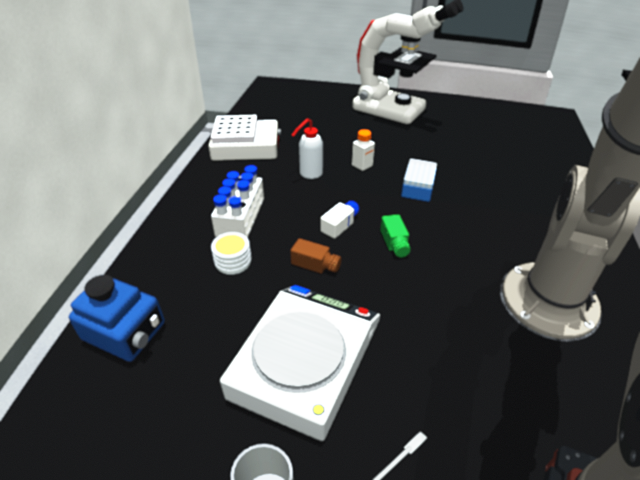

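View pics/top0.png

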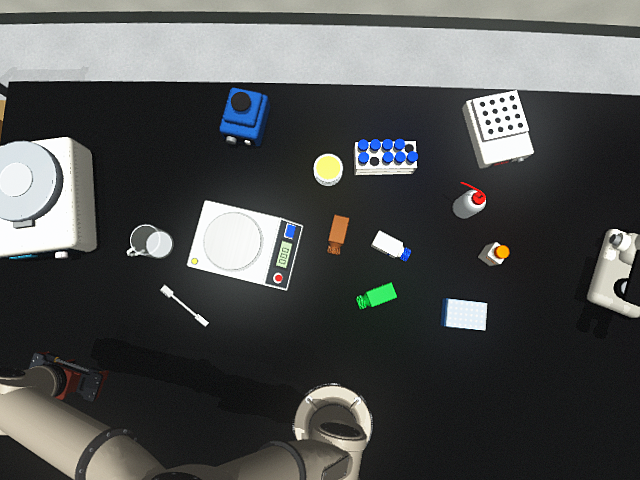

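The top view shows the white bottle with the blue cap at (390,245), with its cap end at (405,253). The brown bottle at (338,235) and the green one at (377,295) are look-alikes, and the standing bottle at (493,253) has an orange cap. Only the one at (390,245) (side view (342,217)) is white, blue-capped and lying down with its cap towards -y. The balance pan is at top (232,241), the blue tare key at (290,230) and the red power key at (278,278).

I'll measure these and confirm the bottle in one crop.

```bash
cat > m.py <<'E'
from h import *
T=cv2.imread("pics/top0.png"); S=cv2.imread("pics/side0.png")
def blobs(im,lo,hi,box,n=1):
    x0,y0,x1,y1=box; m=cv2.inRange(cv2.cvtColor(im,cv2.COLOR_BGR2HSV),lo,hi); k=np.zeros_like(m); k[y0:y1,x0:x1]=m[y0:y1,x0:x1]
    c=sorted(cv2.findContours(k,cv2.RETR_EXTERNAL,cv2.CHAIN_APPROX_NONE)[0],key=cv2.contourArea)[::-1][:n]; return c
def cen(c): m=cv2.moments(c); return m["m10"]/m["m00"],m["m01"]/m["m00"]
W=((0,0,130),(179,70,255)); B=((100,150,80),(130,255,255))
if __name__=="__main__":
    p={}
    for n,im,wb,bb,kb in(("top",T,(365,225,415,270),(390,235,420,270),(278,215,300,245)),("side",S,(315,195,362,240),(340,195,365,220),(280,280,318,300))):
        p[n]=[cen(blobs(im,*W,wb)[0]),cen(blobs(im,*B,bb)[0]),cen(blobs(im,*B,kb)[0])]
        print(n,np.round(p[n],1), [np.round(onz(n,*p[n][i],z),3) for i,z in((0,.035),(1,.03),(2,.065))], cv2.minAreaRect(blobs(im,*W,wb)[0]))
    for i,k in enumerate(("body","cap","tare")): print(k,tri(("top",*p["top"][i]),("side",*p["side"][i])))
    c=blobs(T,*W,(180,190,312,300))[0]; q=cv2.approxPolyDP(cv2.convexHull(c),5,True)[:,0]
    print("balance corners"); [print(a,np.round(onz("top",*a,.081),3)) for a in q.astype(float)]
    c=cv2.resize(T[190:310,180:430],None,fx=3,fy=3,interpolation=cv2.INTER_CUBIC); d=cv2.resize(S[185:275,280:420],None,fx=2.5,fy=2.5); 
    o=np.zeros((590,750,3),np.uint8); o[:360]=c; o[362:362+225,:350]=d; d=cv2.resize(S[280:440,215:385],None,fx=1.4,fy=1.4); o[362:586,400:638]=d
    cv2.imwrite("pics/crop.png",o)
E
python3 m.py
```

```text
top [[388.1 244. ]
 [405.4 254.1]
 [290.2 230.7]] [array([ 0.554, -0.162,  0.035]), array([ 0.524, -0.217,  0.03 ]), array([0.584, 0.142, 0.065])] ((388.8000183105469, 244.4000244140625), (31.304948806762695, 16.994115829467773), 26.56505012512207)
side [[336.6 219.1]
 [353.7 205.6]
 [300.1 288.5]] [array([ 0.554, -0.149,  0.035]), array([ 0.518, -0.225,  0.03 ]), array([0.584, 0.144, 0.065])] ((336.4734802246094, 218.8982391357422), (25.305391311645508, 37.91105270385742), 48.8140754699707)
body (array([ 0.55596062, -0.1642543 ,  0.02249258]), np.float64(0.0010081347097138384))
cap (array([ 0.52040152, -0.21631269,  0.03647742]), np.float64(0.005723448730609296))
tare (array([0.58468595, 0.14213419, 0.06320833]), np.float64(0.0004550191283045061))
balance corners
[204. 201.] [0.667 0.408 0.081]
[302. 225.] [0.6   0.106 0.081]
[286. 290.] [0.403 0.148 0.081]
[187. 265.] [0.47  0.448 0.081]
```

View pics/crop.png

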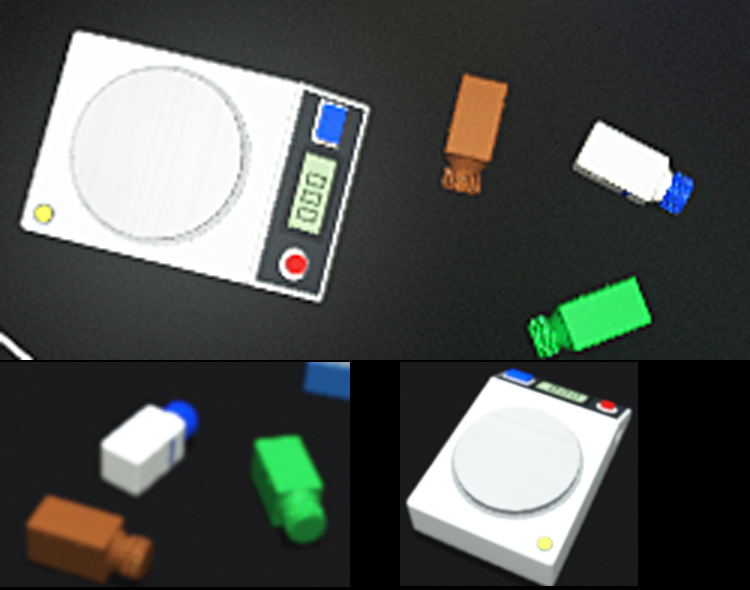

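The crop confirms the bottle: white with a blue cap, at top pixel (390,245). The balance corners give 310 mm of depth, as specified, and the tare key triangulates to z≈63 mm. The wrist cannot tilt, so I plan to:
- Grip the bottle 70 mm from its underside, at about (0.542,-0.181).
- Roll it upright against the fixed near side edge of the balance.

First I approach the bottle.

Emit:
apply_moves(targets=[[280,-350,0,-1.0,87],[280,-350,0,-1.0,87],[280,-350,0,-1.0,87],[280,-350,0,-1.0,87],[280,-350,0,-1.0,87],[280,-350,0,-1.0,87],[280,-350,0,-1.0,87],[280,-350,0,-1.0,87],[280,-350,0,-1.0,87],[280,-350,0,-1.0,87],[362,-831,-40,-1.77,87],[362,-831,-40,-1.77,87],[362,-831,-40,-1.77,87],[362,-831,-40,-1.77,87],[362,-831,-40,-1.77,87],[362,-831,-40,-1.77,87],[362,-831,-40,-1.77,87],[362,-831,-40,-1.77,87],[362,-831,-40,-1.77,87],[362,-831,-40,-1.77,87]])

```text
time: 1.77
position: [0.5219, -0.0838, 0.2072]
tool_rot: [-3.141, -0.0, 1.102]
ft_force: [0.5, 0.1, 0.8]
width: 0.087
grasp_force: 0.0
```

Emit:
apply_moves(targets=[[0,0,0,0,87],[0,0,0,0,87],[0,0,0,0,87]])

```text
time: 2.02
position: [0.5218, -0.0815, 0.2071]
tool_rot: [-3.141, 0.0, 1.102]
ft_force: [1.4, 1.4, -0.0]
width: 0.0868
grasp_force: 0.0
```

Run:
```python
from h import *
o=get_obs(); print(o["position"],o["tool_rot"],o["joints"].round(2))
for n,u,v,z in(("top",233.3,241,.096),("top",162,287,.01),("top",208,325,.01)): print(onz(n,u,v,z))
```

```text
[ 0.52181123 -0.08145212  0.20708267] [-3.14054964e+00  5.63220657e-05  1.10163002e+00] [-0.5   0.32  0.66  1.97 -0.24  0.93 -0.19]
[0.54449806 0.3085131  0.096     ]
[0.40359822 0.54523116 0.01      ]
[0.28971635 0.39288773 0.01      ]
```

Emit:
apply_moves(targets=[[20,-100,0,0,87],[20,-100,0,0,87],[20,-100,0,0,87],[20,-100,-40,0,87],[20,-100,-80,0,87],[20,-100,-110,0,87],[20,-100,-110,0,87],[20,-100,-110,0,87]])

```text
time: 2.68
position: [0.5416, -0.1798, 0.0966]
tool_rot: [-3.138, 0.0, 1.104]
ft_force: [0.5, -1.6, 0.4]
width: 0.0866
grasp_force: 0.0
```

Run:
```python
from h import *
S=capture("side"); T=capture("top")
o=np.zeros((600,800,3),np.uint8); a=cv2.resize(S[160:280,280:440],None,fx=4,fy=4); o[:480,:640]=a
cv2.imwrite("pics/hover.png",o[:480,:640]); g=get_obs()["position"]; print(g, proj("side",[*g[:2],.025]))
```

```text
[ 0.54353133 -0.18130752  0.09922892] [342.34020203 215.21653132]
```

View pics/hover.png

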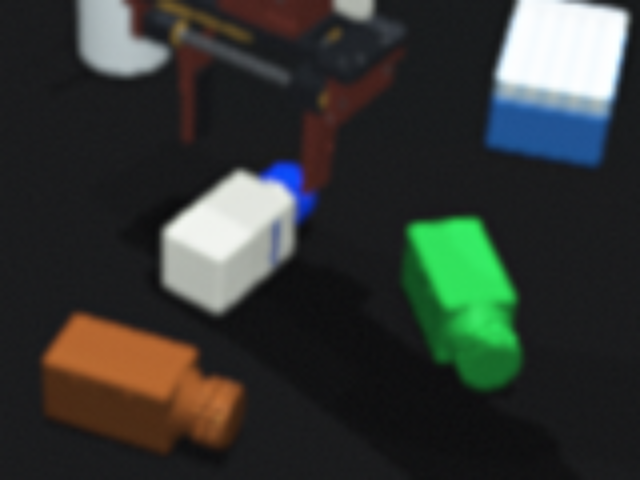

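The hover view shows the fingers straddling the bottle. The grip point projects to side pixel (342,215), about 55-60% of the way from underside to cap. Next I descend and grip.

Emit:
apply_moves(targets=[[-1,-2,-30,0,87],[-1,-2,-55,0,87],[-1,-2,-75,0,87],[-1,-2,-75,0,87],[-1,-2,-75,0,40],[-1,-2,-75,0,40],[-1,-2,-75,0,40],[-1,-2,-75,0,40],[-1,-2,-75,0,40],[-1,-2,-75,0,40],[-1,-2,-75,0,40],[-1,-2,-75,0,40]])

```text
time: 3.78
position: [0.5414, -0.184, 0.0231]
tool_rot: [3.141, -0.001, 1.102]
ft_force: [-1.1, 1.4, 6.0]
width: 0.0499
grasp_force: 30.0
```

Emit:
apply_moves(targets=[[0,0,30,0,40],[0,0,70,0,40],[0,0,110,0,40],[0,0,150,0,40],[0,0,150,0,40],[0,0,150,0,40],[0,0,150,0,40]])

```text
time: 4.37
position: [0.5405, -0.1834, 0.1717]
tool_rot: [-3.14, -0.0, 1.102]
ft_force: [-0.7, 0.6, -1.7]
width: 0.0499
grasp_force: 30.0
```

Run:
```python
from h import *
S=capture("side"); cv2.imwrite("pics/lift.png",cv2.resize(S[100:260,260:460],None,fx=3,fy=3)); o=get_obs(); print(o["position"],o["ft_force"],o["moment"])
```

```text
[ 0.54007328 -0.18336125  0.17094485] [-0.51021354 -0.13959729 -1.87331594] [-0.09339556  0.07498715 -0.06079166]
```

View pics/lift.png

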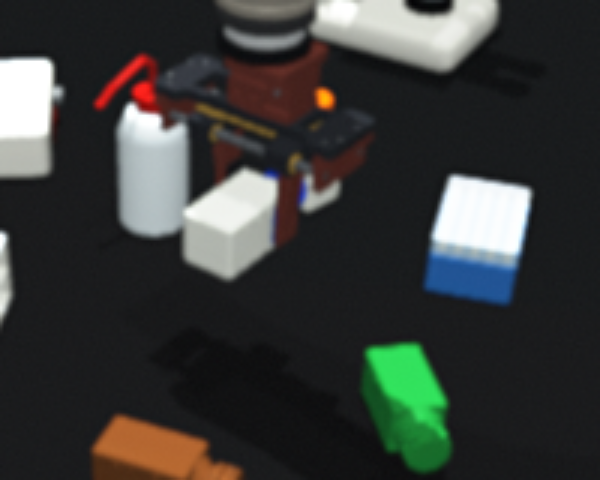

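The lift view shows the bottle held rigidly and level, with the cap behind the fingers. I'll check the grip distance from the underside.

Run:
```python
from h import *
from m import blobs,W
S=capture("side"); c=max(blobs(S,*W,(315,150,362,195),2),key=cv2.contourArea)[:,0]
print("left",c[c[:,0].argmin()],"low",c[c[:,1].argmax()])
o=get_obs(); y=o["tool_rot"][2]; t=np.array([np.cos(y),np.sin(y),0]); p=np.array([-t[1],t[0],0]); g=o["position"]+[0,0,.002]
for s in(60,65,70,75,80):
    b=g+t*s/1000; print(s,[proj("side",b+p*i*.025+[0,0,k*.025]).round(1) for i in(1,-1) for k in(1,-1)])
```

```text
left [315 150] low [335 192]
60 [array([340., 175.]), array([339.4, 191.9]), array([323.7, 167.9]), array([323.6, 184.6])]
65 [array([338.8, 175.9]), array([338.2, 192.8]), array([322.5, 168.8]), array([322.4, 185.5])]
70 [array([337.5, 176.8]), array([337. , 193.7]), array([321.2, 169.6]), array([321.1, 186.4])]
75 [array([336.3, 177.7]), array([335.7, 194.6]), array([319.9, 170.5]), array([319.9, 187.3])]
80 [array([335. , 178.6]), array([334.5, 195.6]), array([318.7, 171.4]), array([318.6, 188.2])]
```

Emit:
apply_moves(targets=[[-137,462,0,1.835,40],[-137,462,0,1.835,40],[-137,462,0,1.835,40],[-137,462,0,1.835,40],[-137,462,0,1.835,40],[-137,462,0,1.835,40],[-137,462,0,1.835,40],[-137,462,0,1.835,40],[-137,462,0,1.835,40],[-137,462,0,1.835,40],[-137,462,0,1.835,40],[-137,462,0,1.835,40],[-137,462,0,1.835,40],[-137,462,0,1.835,40],[-137,462,0,1.835,40],[-137,462,0,1.835,40],[-137,462,0,1.835,40],[-137,462,0,1.835,40]])

```text
time: 5.97
position: [0.4038, 0.2775, 0.1716]
tool_rot: [-3.14, -0.001, 2.934]
ft_force: [-0.6, 0.2, -1.4]
width: 0.05
grasp_force: 30.0
```

Emit:
apply_moves(targets=[[0,0,0,0,40],[0,0,-20,0,40],[0,0,-40,0,40],[0,0,-52,0,40],[0,0,-58,0,40],[0,0,-58,0,40],[0,0,-58,0,40]])

```text
time: 6.55
position: [0.4043, 0.278, 0.1146]
tool_rot: [-3.141, -0.0, 2.936]
ft_force: [0.5, 0.1, -0.6]
width: 0.0501
grasp_force: 30.0
```

Run:
```python
from h import *
S=capture("side");T=capture("top"); o=np.zeros((480,800,3),np.uint8)
o[:,:400]=cv2.resize(S[230:470,220:420],None,fx=2,fy=2); o[:,400:]=cv2.resize(T[180:340,180:313],(400,480)); cv2.imwrite("pics/edge.png",o); o=get_obs(); print(o["position"],o["ft_force"],o["joints"])
```

```text
[0.40467912 0.27839119 0.11525975] [-0.56098985  0.4947102  -0.21343043] [-0.83359517  0.34708863  0.12440894  2.10651956 -0.06642984  0.69002873
  0.7002411 ]
```

View pics/edge.png

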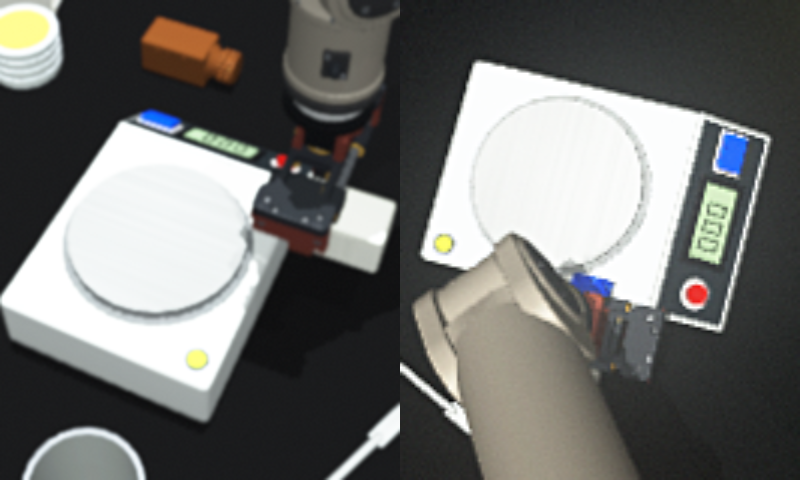

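The cap hangs over the near side edge, clear of the pan and the power key. Lowering slowly should start it rolling.

Emit:
apply_moves(targets=[[0,0,-4,0,40],[0,0,-8,0,40],[0,0,-11,0,40],[0,0,-14,0,40],[0,0,-16,0,40],[0,0,-18,0,40],[0,0,-20,0,40],[0,0,-20,0,40]])

```text
time: 7.32
position: [0.4036, 0.2782, 0.0953]
tool_rot: [-3.141, -0.001, 2.937]
ft_force: [-6.2, -1.9, 12.8]
width: 0.0499
grasp_force: 30.0
```

Emit:
apply_moves(targets=[[0,0,-2,0,40],[0,0,-4,0,40],[0,0,-6,0,40],[0,0,-8,0,40],[0,0,-10,0,40],[0,0,-10,0,40]])

```text
time: 7.82
position: [0.4033, 0.2783, 0.0856]
tool_rot: [-3.142, -0.001, 2.937]
ft_force: [-7.7, -2.7, 18.3]
width: 0.0497
grasp_force: 30.0
```

Emit:
apply_moves(targets=[[0,0,-2,0,40],[0,0,-4,0,40],[0,0,-6,0,40],[0,0,-8,0,40],[0,0,-9,0,40],[0,0,-9,0,40]])

```text
time: 8.32
position: [0.4034, 0.2783, 0.0765]
tool_rot: [3.141, -0.001, 2.937]
ft_force: [-7.8, -3.0, 18.0]
width: 0.05
grasp_force: 30.0
```

Run:
```python
from h import *
S=capture("side");T=capture("top"); o=np.zeros((480,800,3),np.uint8)
o[:,:400]=cv2.resize(S[270:390,320:420],None,fx=4,fy=4); o[:,400:]=cv2.resize(T[250:330,230:297],(400,480)); cv2.imwrite("pics/roll.png",o); o=get_obs(); print(o["position"],o["ft_force"])
```

```text
[0.40338244 0.27827766 0.07654405] [-7.02979591 -2.13098105 17.96147627]
```

View pics/roll.png

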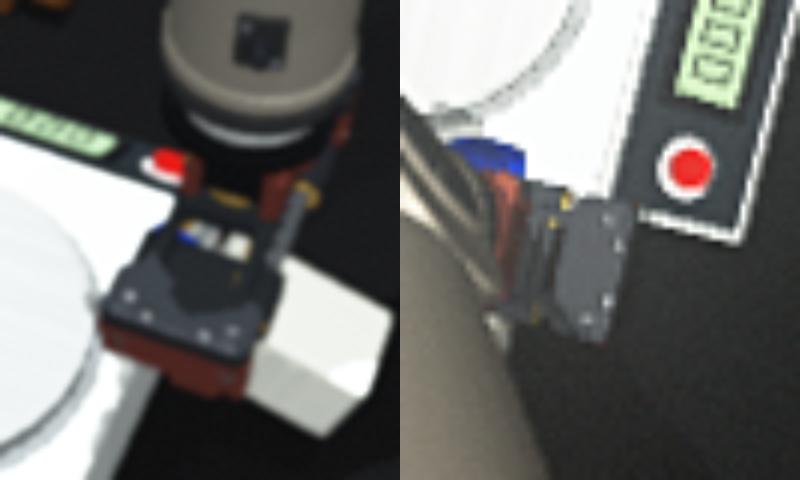

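The bottle is rolling: in the crop its underside is swung down towards the robot, and geometry puts it about 60-70° up. I'll finish by pressing the bottom edge lightly on the bench while drawing away from the balance.

Emit:
apply_moves(targets=[[-3,1,-2,0,40],[-6,1,-4,0,40],[-9,2,-5,0,40],[-12,2,-6,0,40],[-12,2,-6,0,40]])

```text
time: 8.83
position: [0.3928, 0.2814, 0.0704]
tool_rot: [3.139, 0.001, 2.937]
ft_force: [-2.8, 1.9, 7.0]
width: 0.05
grasp_force: 30.0
```

Emit:
apply_moves(targets=[[-4,1,-1,0,40],[-8,2,-2,0,40],[-12,2,-2,0,40],[-16,3,-2,0,40],[-20,4,-3,0,40],[-20,4,-3,0,40]])

```text
time: 9.33
position: [0.3707, 0.2839, 0.066]
tool_rot: [-3.141, -0.001, 2.938]
ft_force: [-0.3, -0.2, -1.2]
width: 0.0499
grasp_force: 30.0
```

Run:
```python
from h import *
S=capture("side"); cv2.imwrite("pics/up.png",cv2.resize(S[260:400,310:450],None,fx=4,fy=4)); o=get_obs(); print(o["position"],o["ft_force"])
```

```text
[0.37135149 0.28393005 0.06616944] [-0.19706322  0.35668028 -1.41509146]
```

View pics/up.png

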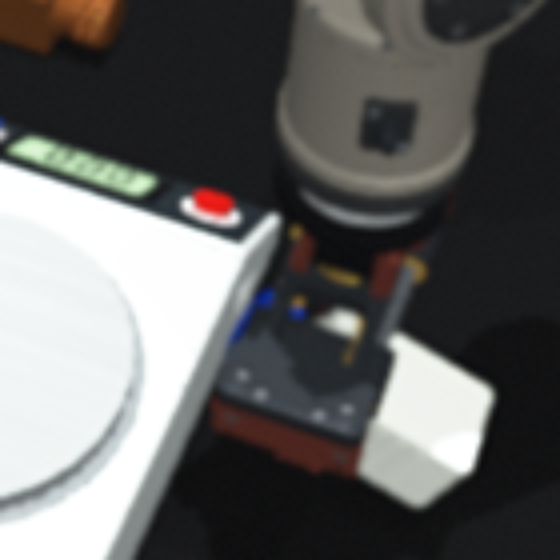

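```bash
cat > tilt.py <<'E'
from h import *
from m import blobs,W
def tilt(box,img):
    o=get_obs(); y=o["tool_rot"][2]; c=-np.array([np.cos(y),np.sin(y),0]); q=np.array([-c[1],c[0],0]); q=q if q[1]>0 else -q
    g=o["position"]+[0,0,.002]; k=blobs(img,*W,box)[0]
    for a in cv2.approxPolyDP(cv2.convexHull(k),1.5,True)[:,0].astype(float):
        r=[]
        for s in(.025,-.025):
            p,d=ray("side",*a); X=p+d*(((g+q*s-p)@q)/(d@q))-g; r.append((round(1e3*X@c),round(1e3*X[2])))
        print(a,"near face (toward cap dir, up):",r[0]," far face:",r[1])
E
python3 - <<'E'
from tilt import *
tilt((402,335,440,390),capture("side"))
E
```

```text
[407. 343.] near face (toward cap dir, up): (-28, 91)  far face: (-23, 24)
[432. 357.] near face (toward cap dir, up): (-75, 75)  far face: (-75, 7)
[427. 377.] near face (toward cap dir, up): (-77, 11)  far face: (-77, -63)
[415. 385.] near face (toward cap dir, up): (-60, -28)  far face: (-59, -106)
[402. 379.] near face (toward cap dir, up): (-34, -23)  far face: (-30, -101)
[402. 365.] near face (toward cap dir, up): (-28, 22)  far face: (-23, -52)
```

Ray-casting the bottle's corners onto its side-face plane shows it turned only about 20° and slid about 14 mm up in the pads, so the wide flat-side grip twists too stiffly. I'll lay it back in its open spot and regrip just the end of the round cap, where the twisting friction is small, so that it hangs upright when lifted.

Emit:
apply_moves(targets=[[0,0,35,0,40],[0,0,75,0,40],[0,0,105,0,40],[170,-467,105,-1.835,40],[170,-467,105,-1.835,40],[170,-467,105,-1.835,40],[170,-467,105,-1.835,40],[170,-467,105,-1.835,40],[170,-467,105,-1.835,40],[170,-467,105,-1.835,40],[170,-467,105,-1.835,40],[170,-467,105,-1.835,40],[170,-467,105,-1.835,40],[170,-467,105,-1.835,40],[170,-467,105,-1.835,40],[170,-467,105,-1.835,40],[170,-467,105,-1.835,40],[170,-467,105,-1.835,40],[170,-467,105,-1.835,40],[170,-467,105,-1.835,40]])

```text
time: 11.1
position: [0.542, -0.183, 0.1712]
tool_rot: [-3.141, 0.001, 1.105]
ft_force: [-0.1, -0.2, -1.4]
width: 0.0497
grasp_force: 30.0
```

Emit:
apply_moves(targets=[[0,0,-40,0,40],[0,0,-80,0,40],[0,0,-110,0,40],[0,0,-120,0,40],[0,0,-130,0,40],[0,0,-137,0,40],[0,0,-143,0,40],[0,0,-149,0,40],[0,0,-149,0,40],[0,0,-149,0,40]])

```text
time: 11.93
position: [0.5433, -0.1842, 0.0241]
tool_rot: [3.138, -0.0, 1.101]
ft_force: [-0.3, -0.7, 2.1]
width: 0.0503
grasp_force: 30.0
```

Emit:
apply_moves(targets=[[0,0,0,0,52],[0,0,0,0,56],[0,0,0,0,87],[0,0,0,0,87],[0,0,0,0,87],[0,0,0,0,87],[0,0,40,0,87],[0,0,80,0,87],[20,60,120,0,87],[40,100,160,0,87],[60,140,160,0,87],[80,180,160,0,87],[80,180,160,0,87],[80,180,160,0,87]])

```text
time: 13.1
position: [0.6255, 0.0061, 0.1834]
tool_rot: [3.14, -0.005, 1.112]
ft_force: [0.5, 1.3, -0.8]
width: 0.0871
grasp_force: 0.0
```

Run:
```python
from h import *
from m import blobs,cen,W,B
T=capture("top"); S=capture("side")
o=np.zeros((480,800,3),np.uint8); o[:,:480]=cv2.resize(T[210:290,360:440],(480,480)); o[:320,480:]=cv2.resize(S[180:260,310:390],(320,320)); cv2.imwrite("pics/relaid.png",o)
w=blobs(T,*W,(365,222,420,275))[0]; b=blobs(T,*B,(385,230,425,280))[0]
print(cen(w),cen(b),cv2.minAreaRect(w),cv2.minAreaRect(b)); print(onz("top",*cen(w),.045),onz("top",*cen(b),.035))
sb=blobs(S,*B,(335,190,375,225))[0]; print(cen(sb), onz("side",*cen(sb),.03), tri(("top",*cen(b)),("side",*cen(sb))))
q=np.vstack([w,b])[:,0].astype(float); X=np.array([onz("top",*a,.045) for a in q]); Y=np.array([onz("top",*a,.03) for a in b[:,0].astype(float)])
u=Y.mean(0)-X[:len(w)].mean(0); u/=np.linalg.norm(u); print("u",u,np.degrees(np.arctan2(u[1],u[0])),"tip s",(Y@u).max(),"cap start",(Y@u).min(),"body",(X[:len(w)]@u).min(),(X[:len(w)]@u).max())
v=np.array([-u[1],u[0],0]); print("lateral body",(X[:len(w)]@v).min(),(X[:len(w)]@v).max(),"cap",(Y@v).min(),(Y@v).max())
```

```text
(389.696336996337, 243.75347985347983) (406.81037924151696, 253.9500998003992) ((390.0959777832031, 243.8743438720703), (31.348478317260742, 16.220108032226562), 27.89727020263672) ((406.8000793457031, 253.9000244140625), (7.602630615234375, 13.416406631469727), 26.56505012512207)
[ 0.55347668 -0.16574206  0.045     ] [ 0.52398061 -0.22082039  0.035     ]
(353.8223552894211, 204.74451097804388) [ 0.51882639 -0.2286097   0.03      ] (array([ 0.52089269, -0.22064188,  0.03624418]), np.float64(0.005896563861691865))
u [-0.44082619 -0.86720002 -0.23159531] -116.94572272127778 tip s -0.034355869117035996 cap start -0.057632275135355016 body -0.15653135154607345 -0.06255738273841503
lateral body 0.5285686966679601 0.5781442233434125 cap 0.5319380150547911 0.5732926388734666
```

View pics/relaid.png

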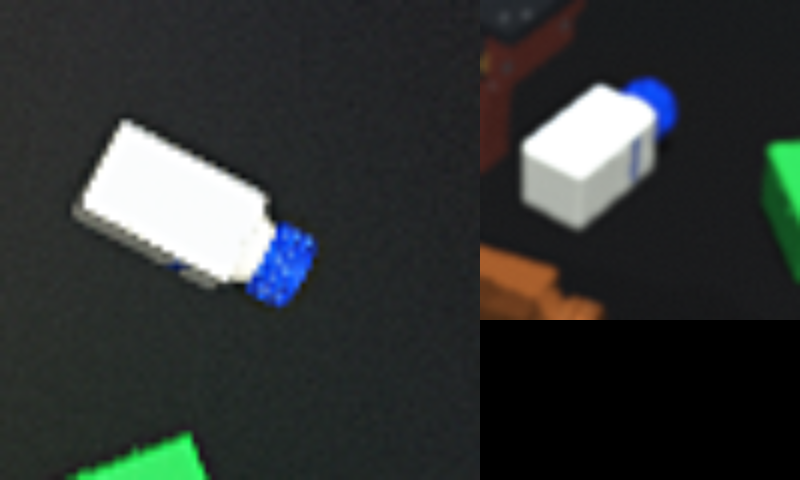

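The bottle lies flat again, with the cap centroid at top pixel (407,254) → (0.524,-0.221) and the axis at -117°. The cap tip is near (0.519,-0.231). I'll hover over the cap end.

Emit:
apply_moves(targets=[[-108,-239,0,-0.01,87],[-108,-239,0,-0.01,87],[-108,-239,0,-0.01,87],[-108,-239,0,-0.01,87],[-108,-239,0,-0.01,87],[-108,-239,0,-0.01,87],[-108,-239,0,-0.01,87],[-108,-239,-40,-0.01,87],[-108,-239,-80,-0.01,87],[-108,-239,-100,-0.01,87],[-108,-239,-100,-0.01,87],[-108,-239,-100,-0.01,87]])

```text
time: 14.2
position: [0.5121, -0.2432, 0.0819]
tool_rot: [-3.139, 0.001, 1.089]
ft_force: [-0.1, 0.1, 0.2]
width: 0.087
grasp_force: 0.0
```

Emit:
apply_moves(targets=[[5,10,-20,0.012,87],[5,10,-40,0.012,87],[5,10,-58,0.012,87],[5,10,-58,0.012,87],[5,10,-58,0.012,87]])

```text
time: 14.62
position: [0.5193, -0.2329, 0.0258]
tool_rot: [3.141, 0.0, 1.103]
ft_force: [0.3, 0.1, 0.8]
width: 0.0871
grasp_force: 0.0
```

Emit:
apply_moves(targets=[[-1,-1,-2,0,87],[-1,-1,-2,0,28],[-1,-1,-2,0,28],[-1,-1,-2,0,28],[-1,-1,-2,0,28],[-1,-1,-2,0,28],[-1,-1,-2,0,28],[-1,-1,-2,0,28],[-1,-1,-2,0,28],[-1,-1,-2,0,28]])

```text
time: 15.45
position: [0.5181, -0.233, 0.0224]
tool_rot: [3.142, 0.0, 1.104]
ft_force: [0.1, -0.9, -0.2]
width: 0.0371
grasp_force: 30.0
```

Emit:
apply_moves(targets=[[1,2,10,0,28],[3,5,20,0,28],[5,9,29,0,28],[7,14,38,0,28],[10,19,47,0,28],[13,25,55,0,28],[13,25,55,0,28]])

```text
time: 16.03
position: [0.5333, -0.2064, 0.0793]
tool_rot: [3.139, -0.002, 1.106]
ft_force: [0.1, -0.4, -0.8]
width: 0.0369
grasp_force: 30.0
```

Run:
```python
from tilt import *
S=capture("side"); tilt((312,170,362,245),S); print(get_obs()["position"])
```

```text
[346. 196.] near face (toward cap dir, up): (-49, 33)  far face: (24, -32)
[346. 210.] near face (toward cap dir, up): (-46, -15)  far face: (28, -84)
[330. 225.] near face (toward cap dir, up): (-116, -21)  far face: (-48, -91)
[326. 226.] near face (toward cap dir, up): (-133, -14)  far face: (-67, -83)
[314. 219.] near face (toward cap dir, up): (-181, 40)  far face: (-119, -24)
[313. 205.] near face (toward cap dir, up): (-184, 84)  far face: (-123, 24)
[333. 190.] near face (toward cap dir, up): (-107, 84)  far face: (-38, 24)
[ 0.53240595 -0.20692505  0.07843061]
```

Rays onto the bottle's side planes show it lifted level, so the cap grip holds a little too firmly for gravity alone. I'll hook the lower part of its underside on the far top edge of the balance and raise the cap, which needs only a few newtons. First I'll check the clearances there.

Run:
```python
from h import *
for t,u,v,z in(("petri",328,170,.06),("petri low",328,187,0),("pump lowR",268,140,.0),("pump lowL",222,140,.0),("brown",338,235,.04),("pantop",240,211,.096)): print(t,onz("top",u,v,z).round(3))
o=get_obs(); print(o["position"],o["tool_rot"],o["joints"].round(2))
```

```text
petri [0.78 0.03 0.06]
petri low [0.74  0.029 0.   ]
pump lowR [0.895 0.231 0.   ]
pump lowL [0.892 0.383 0.   ]
brown [ 0.578 -0.005  0.04 ]
pantop [0.636 0.293 0.096]
[ 0.53240595 -0.20692505  0.07843061] [ 3.13978752e+00 -9.50534903e-04  1.10596421e+00] [-0.21  0.6   0.63  1.97 -0.51  0.74  0.26]
```

Emit:
apply_moves(targets=[[0,0,40,0,28],[0,0,80,0,28],[40,60,101,0.12,28],[228,379,101,1.83,28],[228,379,101,1.83,28],[228,379,101,1.83,28],[228,379,101,1.83,28],[228,379,101,1.83,28],[228,379,101,1.83,28],[228,379,101,1.83,28],[228,379,101,1.83,28],[228,379,101,1.83,28],[228,379,101,1.83,28],[228,379,101,1.83,28],[228,379,101,1.83,28],[228,379,101,1.83,28],[228,379,101,1.83,28],[228,379,101,1.83,28],[228,379,101,1.83,28],[228,379,101,1.83,28]])

```text
time: 17.75
position: [0.7589, 0.1707, 0.1779]
tool_rot: [-3.141, -0.001, 2.931]
ft_force: [-0.0, -1.1, -1.1]
width: 0.0371
grasp_force: 30.0
```

Emit:
apply_moves(targets=[[0,0,-30,0,28],[0,0,-60,0,28],[0,0,-84,0,28],[0,0,-84,0,28],[0,0,-84,0,28]])

```text
time: 18.17
position: [0.7581, 0.1709, 0.0931]
tool_rot: [-3.14, -0.003, 2.933]
ft_force: [1.2, 0.2, -1.6]
width: 0.0368
grasp_force: 30.0
```

Run:
```python
from h import *
S=capture("side");T=capture("top"); o=np.zeros((480,800,3),np.uint8)
o[:,:400]=cv2.resize(S[230:390,190:323],(400,480)); o[:,400:]=cv2.resize(T[150:310,210:343],(400,480)); cv2.imwrite("pics/far.png",o); o=get_obs(); print(o["position"],o["tool_rot"],o["ft_force"],o["joints"].round(2))
```

```text
[0.76035217 0.17116064 0.09649823] [3.14060058e+00 2.54996823e-03 2.93306171e+00] [ 0.68318379 -0.62868358 -0.75929476] [-0.42  0.79  0.2   1.38 -0.17  0.99  1.18]
```

View pics/far.png

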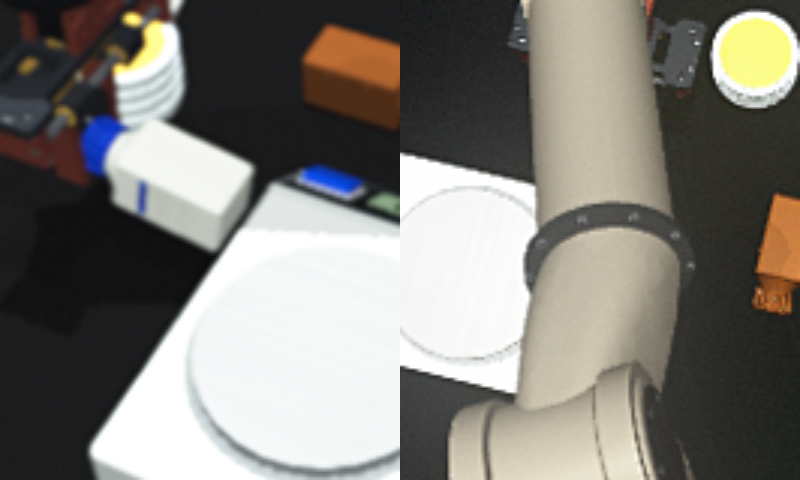

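The far view (the tenth and last picture) shows the bottle level at the far edge. Its underside end at crop (215-250,175-250) is just outside the balance's side, clear of the blue key and the petri stack. I'll push in gently until it touches.

Emit:
apply_moves(targets=[[-4,1,-1,0,28],[-8,2,-1,0,28],[-10,2,-1,0,28],[-12,2,-1,0,28],[-12,2,-1,0,28]])

```text
time: 18.68
position: [0.7468, 0.1732, 0.0941]
tool_rot: [3.141, 0.0, 2.934]
ft_force: [0.2, -0.2, -0.6]
width: 0.0371
grasp_force: 30.0
```

Emit:
apply_moves(targets=[[-2,0,0,0,28],[-4,1,0,0,28],[-5,1,0,0,28],[-6,1,0,0,28],[-6,1,0,0,28]])

```text
time: 19.1
position: [0.7456, 0.1727, 0.0959]
tool_rot: [3.14, 0.01, 2.932]
ft_force: [10.2, -1.3, -0.1]
width: 0.0373
grasp_force: 30.0
```

Emit:
apply_moves(targets=[[0,0,5,0,28],[-1,0,10,0,28],[-2,1,15,0,28],[-4,1,20,0,28],[-4,1,20,0,28]])

```text
time: 19.52
position: [0.7393, 0.1743, 0.1157]
tool_rot: [3.14, 0.005, 2.933]
ft_force: [6.3, -1.2, 0.8]
width: 0.0372
grasp_force: 30.0
```

```bash
cat > tl.py <<'E'
from h import *
# tilt from the lateral near face: lower/upper edges of the white+blue hull
def show():
    S=capture("side"); o=get_obs(); y=o["tool_rot"][2]; c=-np.array([np.cos(y),np.sin(y),0]); q=np.array([-c[1],c[0],0]); q=q if q[1]>0 else -q
    g=o["position"]+[0,0,.002]; m=cv2.inRange(cv2.cvtColor(S,cv2.COLOR_BGR2HSV),(105,150,60),(128,255,255))
    m2=np.zeros_like(m); u,v=proj("side",g).astype(int); m2[v-25:v+40,u-25:u+45]=m[v-25:v+40,u-25:u+45]
    print("grip px",u,v,o["position"].round(4),o["ft_force"].round(1))
    for k in cv2.findContours(m2,cv2.RETR_EXTERNAL,cv2.CHAIN_APPROX_NONE)[0]:
        A=cv2.contourArea(k)
        if A<3: continue
        r=[]
        for a in k[:,0].astype(float):
            p,d=ray("side",*a); X=p+d*(((g+q*.025-p)@q)/(d@q))-g; r.append((1e3*X@c,1e3*X[2]))
        r=np.array(r); f=cv2.fitLine(r.astype(np.float32),cv2.DIST_L2,0,0,0).ravel(); print("blue",A,"mean",r.mean(0).round(),"span",np.ptp(r,0).round(),"line",np.degrees(np.arctan2(f[1],f[0])).round())
E
python3 -c "
from tl import *
show()
from tilt import tilt
tilt((222,260,285,330),capture('side'))"
```

```text
grip px 225 271 [0.7394 0.1743 0.1152] [ 6.3 -1.3  1. ]
blue 147.0 mean [-28.  29.] span [38. 71.] line -66.0
[235. 260.] near face (toward cap dir, up): (-49, 75)  far face: (-10, 16)
[250. 260.] near face (toward cap dir, up): (-85, 89)  far face: (-49, 31)
[284. 292.] near face (toward cap dir, up): (-154, 29)  far face: (-125, -35)
[284. 329.] near face (toward cap dir, up): (-147, -93)  far face: (-118, -168)
[253. 329.] near face (toward cap dir, up): (-66, -136)  far face: (-29, -215)
[231. 291.] near face (toward cap dir, up): (-25, -26)  far face: (17, -95)
[230. 281.] near face (toward cap dir, up): (-27, 6)  far face: (14, -60)
```

```bash
cat > lb.py <<'E'
from h import *
def low(u0,u1,v0,st=3):
    S=capture("side"); g=cv2.cvtColor(S,cv2.COLOR_BGR2GRAY); o=get_obs(); y=o["tool_rot"][2]; c=-np.array([np.cos(y),np.sin(y),0]); q=np.array([-c[1],c[0],0]); q=q if q[1]>0 else -q
    G=o["position"]+[0,0,.002]; print(o["position"].round(4),o["ft_force"].round(1))
    for u in range(u0,u1,st):
        w=np.where(g[v0-40:v0+60,u]>70)[0]
        if len(w)==0: continue
        runs=np.split(w,np.where(np.diff(w)>1)[0]+1); r=max(runs,key=len); a=[]
        for v in(r[0]+v0-40,r[-1]+v0-40):
            p,d=ray("side",u,v); X=p+d*(((G+q*.025-p)@q)/(d@q))-G; a+=[v,(round(1e3*X@c),round(1e3*X[2]))]
        print(u,a)
E
python3 -c "
from lb import *
low(226,285,285)"
```

```text
[0.7396 0.1742 0.1148] [ 6.  -1.2  1.1]
226 [np.int64(265), (-25, 52), np.int64(270), (-22, 36)]
229 [np.int64(248), (-40, 104), np.int64(252), (-38, 92)]
232 [np.int64(274), (-36, 30), np.int64(294), (-26, -35)]
235 [np.int64(271), (-45, 43), np.int64(296), (-33, -38)]
238 [np.int64(245), (-62, 120), np.int64(298), (-40, -42)]
241 [np.int64(245), (-69, 122), np.int64(300), (-47, -45)]
244 [np.int64(245), (-76, 125), np.int64(302), (-54, -48)]
247 [np.int64(245), (-83, 127), np.int64(303), (-61, -48)]
250 [np.int64(267), (-82, 69), np.int64(305), (-68, -51)]
253 [np.int64(269), (-89, 66), np.int64(307), (-75, -54)]
256 [np.int64(271), (-95, 63), np.int64(309), (-82, -57)]
259 [np.int64(273), (-102, 60), np.int64(311), (-89, -61)]
262 [np.int64(275), (-108, 58), np.int64(313), (-96, -64)]
265 [np.int64(276), (-115, 58), np.int64(344), (-93, -178)]
268 [np.int64(278), (-121, 55), np.int64(344), (-101, -173)]
271 [np.int64(280), (-127, 52), np.int64(344), (-110, -168)]
274 [np.int64(282), (-134, 49), np.int64(344), (-118, -164)]
277 [np.int64(284), (-140, 46), np.int64(344), (-126, -159)]
280 [np.int64(286), (-146, 43), np.int64(344), (-134, -155)]
283 [np.int64(290), (-152, 34), np.int64(344), (-141, -150)]
```

The lower edge line now slopes about 22°, and its offset from the grip (23 mm) shows no slip, so it is rolling well. I'll continue the arc.

Emit:
apply_moves(targets=[[-3,1,6,0,28],[-7,1,12,0,28],[-11,2,18,0,28],[-16,3,23,0,28],[-20,4,28,0,28],[-25,5,32,0,28],[-25,5,32,0,28]])

```text
time: 20.25
position: [0.7159, 0.1793, 0.149]
tool_rot: [3.139, 0.009, 2.933]
ft_force: [8.8, -2.8, 4.5]
width: 0.0373
grasp_force: 30.0
```

```bash
python3 -c "
from lb import *
low(232,290,285)"
```

```text
[0.7161 0.1793 0.1486] [ 8.2 -2.   4.7]
232 [np.int64(256), (-20, 50), np.int64(260), (-18, 39)]
235 [np.int64(272), (-20, 6), np.int64(288), (-13, -45)]
238 [np.int64(269), (-29, 18), np.int64(291), (-19, -52)]
241 [np.int64(266), (-37, 30), np.int64(294), (-26, -58)]
244 [np.int64(245), (-52, 91), np.int64(296), (-33, -61)]
247 [np.int64(245), (-59, 93), np.int64(299), (-39, -68)]
250 [np.int64(245), (-65, 96), np.int64(302), (-46, -74)]
253 [np.int64(262), (-67, 52), np.int64(305), (-52, -81)]
256 [np.int64(262), (-74, 55), np.int64(307), (-59, -84)]
259 [np.int64(265), (-80, 50), np.int64(310), (-66, -91)]
262 [np.int64(268), (-86, 44), np.int64(310), (-73, -87)]
265 [np.int64(271), (-92, 38), np.int64(308), (-82, -77)]
268 [np.int64(274), (-98, 32), np.int64(344), (-77, -207)]
271 [np.int64(276), (-104, 30), np.int64(344), (-86, -202)]
274 [np.int64(279), (-110, 24), np.int64(344), (-94, -198)]
277 [np.int64(282), (-116, 18), np.int64(344), (-102, -193)]
280 [np.int64(285), (-123, 12), np.int64(344), (-110, -188)]
283 [np.int64(288), (-129, 6), np.int64(344), (-117, -184)]
286 [np.int64(292), (-135, -3), np.int64(344), (-125, -180)]
289 [np.int64(293), (-141, -3), np.int64(344), (-133, -175)]
```

Emit:
apply_moves(targets=[[-4,1,5,0,28],[-9,2,9,0,28],[-15,3,13,0,28],[-21,4,17,0,28],[-27,5,20,0,28],[-33,7,23,0,28],[-39,8,26,0,28],[-45,9,28,0,28],[-51,10,29,0,28],[-51,10,29,0,28]])

```text
time: 21.13
position: [0.6681, 0.1896, 0.1811]
tool_rot: [3.135, 0.017, 2.932]
ft_force: [9.5, -2.5, 17.6]
width: 0.0373
grasp_force: 34.8
```

```bash
python3 -c "
from lb import *
low(236,296,285)"
```

```text
[0.6683 0.1896 0.181 ] [10.1 -2.3 19. ]
236 [np.int64(264), (23, -1), np.int64(274), (27, -31)]
239 [np.int64(266), (16, -4), np.int64(273), (19, -25)]
242 [np.int64(274), (12, -25), np.int64(277), (13, -34)]
245 [np.int64(273), (4, -19), np.int64(284), (9, -53)]
248 [np.int64(274), (-3, -19), np.int64(290), (3, -69)]
251 [np.int64(269), (-11, -1), np.int64(296), (-2, -85)]
254 [np.int64(268), (-19, 4), np.int64(302), (-7, -102)]
257 [np.int64(267), (-26, 10), np.int64(306), (-13, -112)]
260 [np.int64(265), (-33, 18), np.int64(306), (-21, -108)]
263 [np.int64(261), (-41, 32), np.int64(307), (-28, -108)]
266 [np.int64(261), (-48, 35), np.int64(307), (-36, -104)]
269 [np.int64(261), (-54, 37), np.int64(344), (-31, -237)]
272 [np.int64(261), (-61, 40), np.int64(344), (-40, -233)]
275 [np.int64(265), (-67, 32), np.int64(344), (-48, -228)]
278 [np.int64(272), (-72, 15), np.int64(344), (-56, -224)]
281 [np.int64(279), (-77, -2), np.int64(344), (-63, -219)]
284 [np.int64(287), (-82, -22), np.int64(344), (-71, -215)]
287 [np.int64(292), (-88, -34), np.int64(344), (-79, -210)]
290 [np.int64(286), (-96, -13), np.int64(344), (-87, -206)]
293 [np.int64(286), (-102, -10), np.int64(344), (-94, -202)]
```

Emit:
apply_moves(targets=[[-3,1,6,0,28],[-7,1,9,0,28],[-12,2,11,0,28],[-17,3,12,0,28],[-22,4,12,0,28],[-25,5,12,0,28],[-25,5,12,0,28]])

```text
time: 21.77
position: [0.6364, 0.1952, 0.188]
tool_rot: [3.141, 0.002, 2.934]
ft_force: [2.5, -1.1, 10.1]
width: 0.0378
grasp_force: 32.4
```

```bash
python3 -c "
from lb import *
low(240,280,285,2)"
```

```text
[0.6365 0.1951 0.188 ] [ 2.3 -1.5 10.5]
240 [np.int64(263), (46, -3), np.int64(272), (49, -30)]
242 [np.int64(264), (41, -4), np.int64(271), (44, -25)]
244 [np.int64(245), (30, 50), np.int64(252), (32, 32)]
246 [np.int64(245), (25, 52), np.int64(252), (28, 33)]
248 [np.int64(245), (21, 54), np.int64(253), (23, 32)]
250 [np.int64(334), (50, -235), np.int64(344), (55, -277)]
252 [np.int64(331), (43, -220), np.int64(344), (50, -273)]
254 [np.int64(328), (36, -205), np.int64(344), (44, -270)]
256 [np.int64(325), (30, -190), np.int64(344), (38, -267)]
258 [np.int64(322), (23, -176), np.int64(344), (32, -264)]
260 [np.int64(319), (17, -162), np.int64(344), (27, -260)]
262 [np.int64(275), (-2, -17), np.int64(304), (6, -107)]
264 [np.int64(313), (4, -136), np.int64(344), (15, -254)]
266 [np.int64(272), (-12, -4), np.int64(306), (-3, -109)]
268 [np.int64(271), (-17, 0), np.int64(344), (4, -248)]
270 [np.int64(271), (-21, 2), np.int64(344), (-1, -245)]
272 [np.int64(271), (-26, 4), np.int64(344), (-7, -242)]
274 [np.int64(270), (-31, 9), np.int64(344), (-12, -238)]
276 [np.int64(269), (-35, 13), np.int64(344), (-17, -235)]
278 [np.int64(266), (-40, 23), np.int64(344), (-23, -232)]
```

Emit:
apply_moves(targets=[[-2,0,-1,0,28],[-4,1,-2,0,28],[-6,1,-4,0,28],[-8,2,-5,0,28],[-8,2,-6,0,28],[-8,2,-6,0,28]])

```text
time: 22.32
position: [0.6326, 0.1963, 0.1876]
tool_rot: [3.137, 0.011, 2.933]
ft_force: [1.3, -4.5, 34.5]
width: 0.0372
grasp_force: 36.3
```

The balance top now resists firmly (34 N, with no further motion), so the underside should be flush and the bottle upright. I'll lift it clear and check the silhouette against the dark bench.

Emit:
apply_moves(targets=[[4,-1,8,0,28],[4,-1,40,0,28],[4,-1,60,0,28],[4,-1,60,0,28],[4,-1,60,0,28]])

```text
time: 22.73
position: [0.6306, 0.1964, 0.2397]
tool_rot: [-3.141, -0.002, 2.935]
ft_force: [-0.3, -0.4, -2.0]
width: 0.0374
grasp_force: 33.3
```

```bash
cat > ed.py <<'E'
from h import *
def edges(hs=(-50,-60,-70,-80,-90,-100,-105,-110,-115,-120),z0=.002):
    S=capture("side"); g=cv2.cvtColor(S,cv2.COLOR_BGR2GRAY); o=get_obs(); y=o["tool_rot"][2]; c=-np.array([np.cos(y),np.sin(y),0]); q=np.array([-c[1],c[0],0]); q=q if q[1]>0 else -q
    G=o["position"]+[0,0,z0]; print(o["position"].round(4),o["tool_rot"].round(3),o["ft_force"].round(1))
    for h in hs:  # sample grey along horizontal line on near face plane
        t=np.arange(-60,61,4); P=[proj("side",G+q*.025+c*a/1e3+[0,0,h/1e3]) for a in t]
        print(h,P[0].round(),P[-1].round()," ".join(str(int(g[int(round(v)),int(round(u))])) for u,v in P))
E
python3 -c "
from ed import *
edges()"
```

```text
[0.6301 0.1962 0.2385] [-3.14  -0.004  2.935] [-0.1 -0.2 -1.7]
-50 [291. 278.] [236. 261.] 189 189 189 190 191 192 210 215 196 170 119 156 122 101 121 99 135 140 161 50 31 32 32 91 231 217 212 238 231 211 232
-60 [292. 282.] [237. 264.] 89 188 188 190 190 197 216 212 210 207 208 209 206 206 206 207 207 206 117 31 31 33 33 32 51 172 241 232 202 222 242
-70 [292. 286.] [238. 268.] 60 94 189 190 191 206 215 213 212 211 211 210 210 210 207 207 208 206 121 32 31 33 32 33 32 29 67 188 219 238 237
-80 [292. 289.] [238. 271.] 108 159 141 192 191 199 214 211 209 210 208 208 208 208 208 205 208 182 73 26 29 31 31 31 31 33 31 29 66 131 207
-90 [292. 293.] [239. 275.] 68 61 75 64 177 209 215 211 211 211 211 210 211 210 210 209 207 155 83 26 30 30 32 30 30 28 30 29 30 29 29
-100 [292. 296.] [239. 278.] 235 213 216 211 215 212 211 209 210 199 210 213 209 213 211 211 209 158 41 29 29 30 30 29 30 29 30 29 30 31 30
-105 [292. 298.] [240. 280.] 237 236 229 221 220 221 217 202 144 140 116 162 188 155 186 162 184 130 30 27 30 31 29 30 30 29 30 30 30 31 30
-110 [293. 299.] [240. 282.] 239 241 235 227 226 226 226 226 185 35 54 39 52 36 49 92 54 52 29 29 31 30 30 31 30 29 30 30 31 30 31
-115 [293. 301.] [240. 283.] 240 240 240 230 226 226 227 227 212 107 30 27 28 27 29 29 29 27 28 30 29 29 30 31 31 31 29 31 30 29 29
-120 [293. 303.] [241. 285.] 240 240 241 237 229 227 226 227 228 201 80 28 30 29 30 30 30 29 30 31 30 30 29 30 29 30 31 30 30 31 30
```

The silhouette edges lean only about 3-4°, with the underside about 106 mm below the grip and the axis about 15 mm inside the tool centre. I'll carry it over the pan and lower slowly until touch.

Emit:
apply_moves(targets=[[-10,15,0,0,28],[-22,33,0,0,28],[-35,54,0,0,28],[-48,74,0,0,28],[-60,92,0,0,28],[-68,104,0,0,28],[-71,109,0,0,28],[-71,109,-8,0,28],[-71,109,-16,0,28],[-71,109,-22,0,28],[-71,109,-27,0,28],[-71,109,-30,0,28],[-71,109,-32,0,28],[-71,109,-32,0,28]])

```text
time: 23.95
position: [0.5612, 0.3044, 0.2079]
tool_rot: [-3.141, -0.0, 2.933]
ft_force: [0.3, -0.4, -1.0]
width: 0.0372
grasp_force: 33.3
```

Emit:
apply_moves(targets=[[-1,0,-1,0,28],[-1,0,-2,0,28],[-1,0,-3,0,28],[-1,0,-4,0,28],[-1,0,-5,0,28],[-1,0,-5,0,28]])

```text
time: 24.45
position: [0.5604, 0.3051, 0.2042]
tool_rot: [3.141, 0.001, 2.934]
ft_force: [-1.1, -1.4, 3.0]
width: 0.0376
grasp_force: 33.4
```

Emit:
apply_moves(targets=[[-1,0,-1,0,28],[-1,0,-2,0,28],[-2,0,-3,0,28],[-2,0,-4,0,28],[-2,0,-4,0,28]])

```text
time: 24.87
position: [0.5602, 0.3051, 0.2039]
tool_rot: [3.138, 0.004, 2.933]
ft_force: [-4.5, -3.9, 23.3]
width: 0.0376
grasp_force: 34.1
```

```bash
python3 -c "
from ed import *
edges((-60,-70,-80,-90,-95,-100,-104,-108))"
```

```text
[0.5601 0.3052 0.2039] [3.138 0.004 2.933] [-4.1 -4.3 22.7]
-60 [316. 346.] [256. 324.] 205 204 194 196 196 204 222 217 214 214 215 215 214 213 213 212 213 210 213 248 251 250 250 250 250 250 251 255 255 255 111
-70 [316. 349.] [257. 327.] 201 202 199 195 196 200 220 216 216 214 216 215 215 213 213 211 211 211 186 177 206 241 250 249 249 249 249 250 255 255 255
-80 [316. 352.] [257. 330.] 203 203 203 200 194 203 221 217 214 214 214 214 214 214 213 211 213 204 186 184 184 182 183 234 249 251 250 250 250 254 255
-90 [316. 355.] [258. 334.] 199 201 201 199 194 210 221 218 217 217 217 217 216 216 215 213 212 196 179 180 179 179 179 180 177 205 243 250 250 249 248
-95 [316. 357.] [258. 335.] 202 201 203 203 201 214 221 217 217 217 217 217 216 215 216 214 212 190 183 183 181 183 182 182 181 180 185 247 250 250 249
-100 [316. 359.] [258. 337.] 199 200 202 203 200 206 217 217 213 215 217 217 215 215 216 213 210 187 182 180 182 182 180 180 181 181 179 183 240 248 249
-104 [316. 360.] [258. 338.] 200 200 201 202 200 194 202 202 201 204 212 204 208 214 208 207 205 197 179 181 180 180 179 179 180 180 179 177 181 239 250
-108 [316. 361.] [258. 339.] 200 201 201 202 202 197 192 198 194 192 200 198 200 207 200 206 203 184 180 181 180 181 182 180 181 180 180 179 181 224 250
```

It is standing firmly on the pan (23 N, with no further motion). I'll ease the pressure, open, and withdraw upward.

Emit:
apply_moves(targets=[[2,0,2,0,28],[2,0,4,0,28],[2,0,5,0,28],[2,0,5,0,28]])

```text
time: 25.25
position: [0.56, 0.305, 0.2042]
tool_rot: [-3.142, -0.0, 2.934]
ft_force: [-0.4, -0.3, 0.5]
width: 0.0375
grasp_force: 33.5
```

Emit:
apply_moves(targets=[[0,0,0,0,42],[0,0,0,0,48],[0,0,0,0,60],[0,0,0,0,70],[0,0,0,0,70],[0,0,0,0,70],[0,0,15,0,70],[0,0,40,0,70],[0,0,70,0,70],[0,0,70,0,70],[0,0,70,0,70]])

```text
time: 26.17
position: [0.5611, 0.3054, 0.2764]
tool_rot: [3.139, 0.003, 2.934]
ft_force: [-0.4, 0.5, -0.2]
width: 0.0702
grasp_force: 0.0
```

```bash
python3 -c "
from ed import *
from m import blobs,cen,B
o=get_obs();print(o['position'],o['ft_force'],o['width'])
S=capture('side');T=capture('top')
for n,im,bx in(('side',S,(240,270,330,360)),('top',T,(190,195,265,280))):
    for k in blobs(im,*B,bx,3):
        if cv2.contourArea(k)>4:
            c=cen(k); print(n,cv2.contourArea(k),cv2.boundingRect(k),np.round(c,1),onz(n,*c,.212).round(4))
print('pan',proj('top',[.5445,.3085,.214]),proj('side',[.5445,.3085,.205]))
g=cv2.cvtColor(S,cv2.COLOR_BGR2HSV); 
for r in(280,290,300,310,320,330,340,350): print(r,' '.join(str(int(x)) for x in g[r,256:330:3,2]))
"
```

```text
[0.56109905 0.30544617 0.27635749] [-0.44935155  0.45145009 -0.23815824] 0.07019071342411978
side 361.0 (289, 295, 21, 24) [298.7 306.4] [0.5421 0.3144 0.212 ]
side 91.0 (291, 284, 20, 10) [300.  288.4] [0.5496 0.2734 0.212 ]
top 6.5 (226, 239, 6, 4) [228.1 240.2] [0.5323 0.299  0.212 ]
pan [224.69072041 235.52688127] [298.20499106 306.26406586]
280 63 86 93 94 93 90 77 89 86 37 36 36 35 35 36 37 36 37 34 36 35 37 36 36 35
290 35 35 36 35 78 90 90 89 82 126 118 236 255 255 255 255 255 255 132 37 37 36 35 35 36
300 35 34 36 36 35 31 253 236 116 255 255 234 226 227 227 227 227 229 134 65 79 186 206 211 236
310 36 35 34 54 255 255 255 255 255 255 255 167 192 224 228 228 194 159 223 253 255 255 255 255 255
320 30 135 255 255 255 254 252 252 251 246 248 247 249 250 250 249 249 247 245 196 192 234 253 253 255
330 255 255 251 250 250 251 251 251 233 203 205 217 222 220 220 228 242 205 190 190 189 199 200 203 205
340 250 243 212 180 181 182 180 180 184 206 218 217 214 214 217 217 222 198 190 186 195 202 202 204 206
350 248 226 181 182 182 182 181 182 202 203 205 213 217 218 219 217 219 201 194 205 203 202 204 205 204
```

The cap sits at side pixel (298.7,306.4), against (298.2,306.3) predicted for the pan middle, so the bottle is standing centred. Next is the tare key at (0.585,0.142,0.063). I'll close the fingers, turn so that the tip edge meets the middle of the key, and hover out along the key's normal.

Emit:
apply_moves(targets=[[0,0,0,0,70],[4,-40,0,-0.12,30],[8,-80,0,-0.24,0],[12,-120,0,-0.36,0],[16,-160,0,-0.48,0],[19,-187,0,-0.6,0],[19,-187,0,-0.72,0],[19,-187,0,-0.84,0],[19,-187,0,-0.96,0],[19,-187,0,-1.08,0],[19,-187,0,-1.2,0],[19,-187,0,-1.32,0],[19,-187,0,-1.44,0],[19,-187,0,-1.567,0],[19,-187,-40,-1.567,0],[19,-187,-80,-1.567,0],[19,-187,-120,-1.567,0],[19,-187,-155,-1.567,0],[19,-187,-155,-1.567,0],[19,-187,-155,-1.567,0]])

```text
time: 27.93
position: [0.5775, 0.1174, 0.1178]
tool_rot: [-3.137, 0.003, 1.367]
ft_force: [0.3, -0.2, -0.1]
width: 0.0004
grasp_force: 0.0
```

```bash
python3 -c "
from h import *
from m import blobs,cen,B
o=get_obs();print(o['position'],o['tool_rot'],o['ft_force'],o['width'])
S=capture('side');T=capture('top')
p={}
for n,im,bx in(('side',S,(270,275,325,320)),('top',T,(190,215,250,265)),('top',T,(276,210,304,250))):
    for k in blobs(im,*B,bx,3):
        if cv2.contourArea(k)>4: print(n,cv2.contourArea(k),cv2.boundingRect(k),np.round(cen(k),1)); p.setdefault((n,bx),cen(k))
v=list(p.items())
s=[cen(k) for k in blobs(S,*B,(270,275,325,330),3) if cv2.contourArea(k)>100]
for (n,b),c in v:
    if n=='top':
        for q in s: print('tri',tri(('top',*c),('side',*q)))
print('tip px side',proj('side',o['position']-[0,0,.017]),'top',proj('top',o['position']-[0,0,.017]))
"
```

```text
[0.57752312 0.11737918 0.11777082] [-3.13741124e+00  3.13309178e-03  1.36652029e+00] [ 0.34315835 -0.15294202 -0.05736702] 0.00036925333506033467
side 380.5 (289, 294, 21, 25) [298.7 306. ]
side 87.0 (290, 285, 21, 9) [299.8 288.9]
top 131.5 (219, 230, 14, 14) [225.3 236. ]
tri (array([0.54388219, 0.30846393, 0.20594787]), np.float64(0.0006503505718439502))
tip px side [305.50713772 269.27770852] top [297.54417479 231.28416228]
```

The cap triangulates to (0.544,0.308,0.206), so the bottle is upright within 1 mm of the pan centre. Now I approach the key along its pressing direction.

Emit:
apply_moves(targets=[[2,1,-17,0,0],[3,5,-23,0,0],[4,9,-29,0,0],[5,12,-33,0,0],[5,13,-35,0,0],[5,15,-37,0,0],[5,16,-38,0,0],[5,16,-38,0,0],[5,16,-38,0,0]])

```text
time: 28.78
position: [0.5847, 0.1337, 0.082]
tool_rot: [3.141, -0.0, 1.366]
ft_force: [0.6, -1.2, 2.6]
width: 0.0004
grasp_force: 1.1
```

Emit:
apply_moves(targets=[[0,1,-1,0,0],[0,2,-2,0,0],[1,2,-4,0,0],[1,3,-5,0,0],[1,4,-6,0,0],[1,4,-6,0,0]])

```text
time: 29.28
position: [0.5856, 0.1365, 0.0774]
tool_rot: [3.141, 0.0, 1.365]
ft_force: [-5.5, -5.0, 22.1]
width: 0.0007
grasp_force: 10.8
```

At 22 N against a hard stop after the full travel, the key is fully down. I'll back out along its normal, rise clear, and confirm.

Emit:
apply_moves(targets=[[-1,-4,6,0,0],[-2,-9,13,0,0],[-4,-17,25,0,0],[-6,-25,45,0,0],[-8,-35,80,0,0],[-10,-60,115,0,0],[-10,-95,130,0,0],[-10,-130,140,0,0],[-10,-130,140,0,0],[-10,-130,140,0,0],[-10,-130,140,0,0]])

```text
time: 30.2
position: [0.5745, 0.0086, 0.2153]
tool_rot: [-3.14, -0.001, 1.367]
ft_force: [-0.9, 0.6, -0.8]
width: 0.0005
grasp_force: 0.0
```

```bash
python3 -c "
from h import *
from m import blobs,cen,B
S=capture('side');T=capture('top'); S0=cv2.imread('pics/side0.png');T0=cv2.imread('pics/top0.png')
f=lambda im,bx:cen(blobs(im,*B,bx)[0])
print('tare now',f(T,(276,210,304,250)),f(S,(280,276,318,294)),'before',f(T0,(276,210,304,250)),f(S0,(280,280,318,300)))
print('tare',tri(('top',*f(T,(276,210,304,250))),('side',*f(S,(280,276,318,294)))))
print('cap',tri(('top',*f(T,(190,215,250,265))),('side',*f(S,(285,294,320,330)))))
# bystanders unmoved: pixel change boxes away from arm
for n,a,b in(('top',T,T0),('side',S,S0)):
    m=(cv2.absdiff(a,b).max(2)>90).astype(np.uint8); k,l,st,c=cv2.connectedComponentsWithStats(cv2.dilate(m,np.ones((3,3))))
    print(n,[tuple(map(int,s)) for s in st[1:] if s[4]>40])
o=get_obs();print(o['time'],o['position'],o['ft_force'])
"
```

```text
tare now (290.2121212121212, 230.67365967365964) (300.01465201465203, 288.4835164835165) before (290.2121212121212, 230.67365967365964) (300.05925925925925, 288.52777777777777)
tare (array([0.58472657, 0.14213137, 0.06332514]), np.float64(0.0005703384270438591))
cap (array([0.54388498, 0.30858835, 0.20535212]), np.float64(0.0008029337062792739))
top [(298, 175, 69, 165, 7664), (217, 229, 27, 23, 427), (371, 230, 41, 32, 738), (236, 338, 137, 142, 9730), (0, 376, 18, 5, 64), (0, 383, 100, 97, 4958), (56, 394, 9, 6, 45), (308, 398, 11, 13, 68), (84, 438, 53, 42, 1387)]
side [(560, 0, 54, 145, 4904), (361, 4, 83, 52, 1334), (381, 34, 19, 12, 121), (350, 38, 9, 25, 135), (285, 41, 45, 40, 1432), (633, 58, 7, 15, 73), (622, 70, 9, 9, 61), (631, 95, 9, 15, 88), (297, 116, 39, 64, 1541), (607, 132, 33, 23, 204), (351, 156, 12, 13, 124), (572, 165, 16, 32, 339), (594, 182, 46, 46, 1318), (319, 199, 41, 40, 1080), (287, 294, 24, 26, 552), (534, 322, 11, 7, 47), (283, 329, 21, 11, 116), (555, 328, 9, 6, 41)]
30.3 [0.57455627 0.00973906 0.21470057] [0.39895914 0.67365828 0.26938964]
```

```bash
python3 -c "
from bench import close_job
print(close_job())"
```

```text
the job is handed in; nothing more can be done
None
```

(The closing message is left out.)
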